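Pull the lint screen and hold the lint collector open

TASK

So that a colleague can vacuum the lint collector, first draw its yellow lint screen straight up out of the slot at the front, with the lid still shut, and stand it upright, fully down and let go, in the slot of the wooden drying stand. Then raise the blue sprung lid by its black bar to 50 degrees and finish while holding it open there, since it springs shut when let go. Leave everything else alone.

Things in the scene. Friction and masses are not known exactly. Their poses are not given: they have to be found in the camera images.
- collector: Lint collector, white box fixed to the table, 208 x 176 mm, 100 mm high without the blue lid on its rear part. Origin: on the table under its middle; z up, front to -x. At the front an upright pocket for the screen: slot along y at x = -95 mm, 11 mm wide (x), 126 mm long (y), floor at z = 20 mm, walls to z = 80 mm. Outer faces of the pocket walls at x = -106.5 and -83.5 mm.
- screen: Loose yellow frame with grey mesh, 120 wide (its y), 150 tall (z), 8 mm thick (x), 0.12 kg. Origin: middle of its lower edge. Top 30 mm: a solid tab 70 mm wide, 8 mm thick, to grip across the thickness from above. Starts upright in the collector's pocket, on its floor, axes along the collector's; must rise 60 mm to clear the pocket. The lid bar is 35 mm behind it, top at 133 mm over the table.
- stand: Wooden drying stand fixed to the table, base 100 x 176 x 12 mm. Origin: on the table under its middle; z up. One upright slot along its y at x = 0: 14 mm wide (x), 156 mm long (y), floor at z = 12 mm, walls to z = 56 mm, above them flared lips opening to about 28 mm at z = 68 mm. The screen may face either way and leans a little in it.
- lid (a joint): Angle of the blue lid, rad: 0 shut, grows as its front edge rises about the hinge at the rear; 50 degrees is 0.873; stop at 1.75. A spring and its weight push it shut: about 2 N at the bar when shut, 3 N at 50 degrees.
- lid_bar (a point): Middle of the lid's handle: round black bar, 14 mm thick, 110 mm long, along the collector's y, on two steel arms at its ends. Moves with the lid; shut, it is 150 mm in front of the hinge axis and 22 mm above it (126 mm over the table). Front edge of the lid: 30 mm behind the bar, its top 18 mm below it. The bar can turn between the fingers as the lid rises.
- lid_hinge (a point): Point on the hinge axis of the lid, middle of the collector, 104 mm over the table, at collector x = +90 mm. The axis is the collector's y; the bar moves about it on an arc of 152 mm radius, up and to the rear.
- clear_tape: Bystander, loose, to be left alone: roll of tan adhesive tape lying flat, 100x98x25 mm. Origin: centre of the underside.
- marker: Bystander, loose, to be left alone: black-and-white marker pen lying flat, 17x135x16 mm. Origin: centre of the underside.
- spool_4: Bystander, loose, to be left alone: spool of green thread, standing, 34x53x52 mm. Origin: centre of the underside.
- spool_1: Bystander, loose, to be left alone: red spool of blue thread, standing, 34x54x52 mm. Origin: centre of the underside.
- snap_tin: Bystander, loose, to be left alone: round white tin with an orange label, 63x63x24 mm. Origin: centre of the underside.
- oil_bottle: Bystander, loose, to be left alone: cream bottle with a red spout, standing, 40x40x152 mm. Origin: centre of the underside.
- chalk_0: Bystander, loose, to be left alone: piece of white tailor's chalk, 37x47x9 mm. Origin: centre of the underside.

How it is judged:
On the way, in this order (a step that is already met when the one before it is completed fails the run):
1. the screen is drawn up clear of the collector's pocket, lid shut (z of screen in the frame of collector above 0.082 m and value of joint lid below 0.15 rad), for 0.1 s.
2. the screen stands fully down in the stand's slot, let go, lid still shut (x of screen in the frame of stand between -0.012 and 0.012 m and y of screen in the frame of stand between -0.03 and 0.03 m and z of screen in the frame of stand below 0.02 m and angle between screen's own z axis and vertical below 0.25 rad and contact force between the fingers and screen below 0.2 N and linear speed of screen below 0.03 m/s and value of joint lid below 0.15 rad), for 0.2 s.
At the end, for the whole second after the job is handed in: Through the last second the lid is still at 44 to 56 degrees, held by the fingers (over 0.8 N), not leaning on the screen; the screen rests untouched in the stand slot, lower edge within 8 mm of its floor, 12 mm across, 30 mm along, tilt under 0.25 rad; no bystander moved 30 mm (x of screen in the frame of stand between -0.012 and 0.012 m and y of screen in the frame of stand between -0.03 and 0.03 m and z of screen in the frame of stand below 0.02 m and angle between screen's own z axis and vertical below 0.25 rad and linear speed of screen below 0.03 m/s and value of joint lid between 0.768 and 0.978 rad and velocity of joint lid between -0.1 and 0.1 rad/s and contact force between the fingers and lid above 0.8 N and contact force between the fingers and screen below 0.2 N and contact force between screen and lid below 0.2 N and distance of each of clear_tape, marker, spool_4, spool_1, snap_tin, oil_bottle, chalk_0 from where it was at the start of the episode below 0.03 m); the arm keeps its last pose, push and grip.
It fails at once if the lid is opened while the screen is not standing in the stand (value of joint lid above 0.25 rad and not (x of screen in the frame of stand between -0.012 and 0.012 m and y of screen in the frame of stand between -0.03 and 0.03 m and z of screen in the frame of stand below 0.02 m and angle between screen's own z axis and vertical below 0.25 rad)).
It fails at once if a bystander is pushed away or tipped (distance of any of clear_tape, marker, spool_4, spool_1, snap_tin, oil_bottle, chalk_0 from where it was at the start of the episode above 0.03 m).
It also fails if it takes over 53 s, if anything falls off the work surface, if the arm or the gripper's body presses on something with over 40 N, if the wrist force passes 120 N, or if a joint passes its speed limit or range.

ROBOT

A 6-joint arm with a two-finger parallel gripper is mounted at the origin on a cart in front of the work surface, level with it; the furniture and walls round the work are solid. World frame = base frame: x ahead of the robot, y to its left, z up, the work surface at z = 0. Lengths are in m, angles in rad, forces in N, time in s.
With the tool pointing down it reaches from about 0.35 to 0.875 m from the base axis. Payload 4.2 kg.
Tool frame: the origin (TCP) lies at the centre of the arm's flange, where the gripper is bolted on; the fingertips stand 182 mm ahead of it and the grasp point (between the pads) lies 164 mm ahead of it (env.pinch_z is the distance from the TCP to the grasp point, in m); z points along the fingers, y is the line along which they close (so a half turn about z gives the same grasp; the last joint's range is limited). The gripper opens to 87 mm and grips with 3 to 60 N. Pads are 19 mm wide; open, the fingers measure 117 mm over their backs; the gripper's body (75 mm by 190 mm) begins 51 mm behind the grasp point.
Start: joints at [-1.059, 0.385, 0.008, 0, -1.194, -0.259], TCP at [0.156, -0.605, 0.405] pointing down, gripper open.
Joint ranges: [-3.14, 3.14], [-1.21, 2.06], [-1.07, 1.41], [-3.16, 2.05], [-2.99, -0.16], [-3.1, 3.1]. Speed limits (rad/s): [2.79, 2.79, 3.14, 3.14, 3.14, 3.14].

INTERFACE

Orientations are given as a unit quaternion [w, x, y, z].
In Python, from plant import env gives the robot as it stands. The module is installed in compiled form; this text tells all that it offers.
- The arm moves only by the tool drive_tool, never from a script. Its argument "plan" is text: rows parted by semicolons, each of 7 numbers parted by spaces: the shift along the tool's x, y, z in units of 50 mm (1.0 is 50 mm), then the turn, a rotation vector about the tool's x, y, z in units of 5 degrees (1.0 is 5 degrees), then the opening, from -1 (shut) to 1 (fully open). A call has 1 to 5 rows; each row is the pose to reach, as a shift and turn from the pose commanded when the call began, along the tool's axes at that moment; what a row does not reach only later rows make up. A row lasts 1/8 s, in which the tool goes at most 62.5 mm and 10.7 degrees, less where a joint would pass 70% of its speed; a pose out of reach is approached as far as the arm can. A call with a gripper value outside its range is refused whole. The fingers move at their own pace and stop on an object; "grip_force" is the grip in N (left out, the last holds). Time passes only in rows, so rows that repeat a pose let the fingers close. It gives the time, the measured TCP pose, the force, the opening and the grip force at its end, in the units of the state.
- env.read_state(): the state, without advancing time (a new reading comes with each control period).
- env.grab_frame(name): name is "side" or "top" or "wrist"; returns (picture, depth): 384x512x3 uint8, red, green, blue; 384x512 float32, m along the optical axis (not along the pixel's ray), 0 where there is no reading.
- env.calibration(name): a dict with "camera_matrix" (3x3 intrinsics, pixels), "R" (3x3) and "t" (3): a world point X has camera coordinates R X + t; the wrist camera has in their place "hand_eye" (4x4, takes a point from camera to tool coordinates, whose origin is the TCP and whose axes are the flange's). Camera axes: x right, y down, z forward; pixel columns grow to the right and rows downward; lengths in m; the calibration is good to about 2 mm. A picture is of the moment at which its call begins: read the wrist's pose just before it. calibration takes no time and is no camera call.
- env.close_job(): hands the job in; it is judged then, once.
Trained networks look in the newest picture that a camera, given by its name, has taken for a name from the list of things; names that differ only in an ending like _2 or _b are one class to them, and where a whole thing is asked for, a point or a joint stands for the part that bears it (a point fixed in the world has none). Each returns a list of dicts, best first, with "p" (0 to 1); they miss things now and then, are a little off and sometimes report something else, mostly with a low value. They report only what shows in the picture. A call takes as long as a camera call.
- env.search_frame(camera, target): "rect" ([left, top, right, bottom] in pixels, round what is visible of it).
- env.spot_point(camera, target): "xy" ([column, row] in pixels: a listed point, or the origin of a listed thing).
The state is a dict: "t": time; "qpos": joint angles; "qvel": joint speeds; "joint_torque": joint torques, N m; "eef_pos": TCP position; "tool_rot": TCP orientation; "wrist_force": force on the tool from outside, world axes, zero at the start; "moment": the same for the moment, N m; "opening": finger opening in m; "finger_force": force on a finger pad.
Only numpy, scipy, OpenCV 4.12 (cv2) and the standard library are available. Lean on these libraries where they do the work, as an engineer would, in place of code of your own. Each camera call takes 0.05 s, during which the arm holds its last target. There are 200 camera calls.

## Working session

There is one attempt and no reset: what is moved stays moved. The work goes in short steps, Python scripts to look and compute and a tool call to move; the robot and the scene stay as the last step left them, time stands still between calls to the robot, and variables do not carry over. Pictures are saved under pics/ and viewed, at most 10 in all, crops included, and the job is handed in when it is done.

Besides the shell and the picture viewer there is one more tool, called after "Emit:" as name(argument=value, ...) on one line, values as JSON. drive_tool: Moves the arm, as the interface text tells. Its arguments: {"type":"object","properties":{"plan":{"type":"string"},"grip_force":{"type":"number"}},"required":["plan"]}

```bash
mkdir -p pics
cat > h.py <<'E'
import numpy as np, cv2
from plant import env
from scipy.spatial.transform import Rotation as Ro
def toolT():
    s=env.read_state(); T=np.eye(4); q=s["tool_rot"]
    T[:3,:3]=Ro.from_quat([q[1],q[2],q[3],q[0]]).as_matrix(); T[:3,3]=s["eef_pos"]; return T,s
def cam(name,T=None):
    c=env.calibration(name); K=np.array(c["camera_matrix"])
    if name=="wrist":
        M=T@np.array(c["hand_eye"])
    else:
        M=np.eye(4); R=np.array(c["R"]); M[:3,:3]=R.T; M[:3,3]=-R.T@np.array(c["t"])
    return K,M
def cloud(name,d,T=None):
    K,M=cam(name,T); v,u=np.mgrid[:d.shape[0],:d.shape[1]]
    P=np.stack([(u-K[0,2])/K[0,0]*d,(v-K[1,2])/K[1,1]*d,d],-1)
    W=P@M[:3,:3].T+M[:3,3]; W[d==0]=np.nan; return W
def onplane(name,xy,z,T=None):
    K,M=cam(name,T); r=M[:3,:3]@np.linalg.solve(K,[xy[0],xy[1],1]); o=M[:3,3]
    return o+r*(z-o[2])/r[2]
E
python3 - <<'E'
from h import *
print(env.read_state())
ims=[]
for c in("top","side"):
    T,s=toolT(); im,d=env.grab_frame(c); np.savez(c,im=im,d=d); ims.append(im)
    cv2.imwrite(f"pics/{c}0.png",im[...,::-1])
    for n in["collector","screen","stand","lid_bar","lid_hinge"]:
        try:
            for r in env.spot_point(c,n)[:2]: print(c,n,r)
        except Exception as e: print(n,e)
E
```

```text
{'t': 0.0, 'qpos': array([-1.05940441e+00,  3.85578993e-01,  6.62002182e-03, -4.86432448e-04,
       -1.19397889e+00, -2.58576432e-01]), 'qvel': array([ 0.00076154,  0.00113315, -0.0009676 , -0.00023296, -0.00031352,
        0.00019896]), 'joint_torque': array([-9.61372425e-04, -3.90661883e+01,  1.87400937e+01,  4.21970844e+00,
        1.09306216e-02, -2.02819028e-04]), 'eef_pos': array([ 0.15630281, -0.60493452,  0.40364521]), 'tool_rot': array([-1.92611193e-04, -1.25982274e-01,  9.92031889e-01,  1.07728709e-03]), 'wrist_force': array([ 0.49878049, -0.59608293,  0.35893995]), 'moment': array([ 0.04668206, -0.00348539,  0.0383833 ]), 'finger_force': 0.0, 'opening': 0.08725926336508093}
top collector {'xy': [264.9, 200.7], 'p': 0.79}
top screen {'xy': [275.3, 226.0], 'p': 0.55}
top stand {'xy': [189.7, 230.7], 'p': 0.87}
top lid_bar {'xy': [273.4, 211.5], 'p': 0.89}
top lid_hinge {'xy': [258.7, 174.6], 'p': 0.65}
side collector {'xy': [260.6, 201.4], 'p': 0.87}
side collector {'xy': [245.3, 177.6], 'p': 0.37}
side screen {'xy': [284.6, 206.0], 'p': 0.45}
side stand {'xy': [242.6, 250.6], 'p': 0.58}
side lid_bar {'xy': [276.7, 181.4], 'p': 0.7}
side lid_hinge {'xy': [239.3, 180.5], 'p': 0.8}
```

View pics/top0.png

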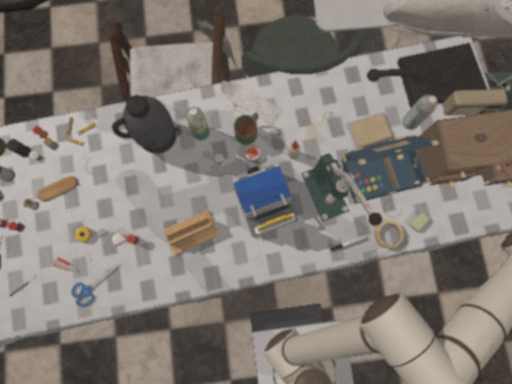

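View pics/side0.png

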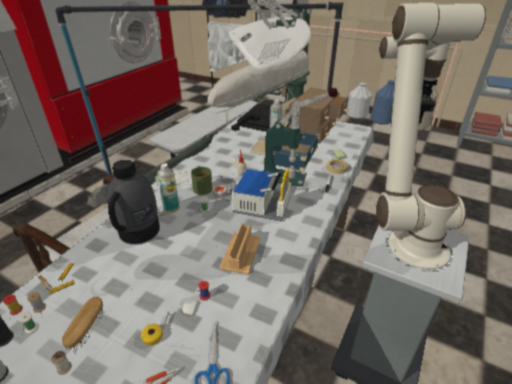

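The top view shows the collector at about (264,200), with the yellow screen tab at (275,222) on the robot's side. The stand is at (190,231). At about 4 mm per pixel this is too coarse, so I'll get rough positions here and refine with the wrist camera.

Run:
```python
from h import *
K,M=cam("top"); print("topcam",M[:3,3],K[0,0])
f=np.load("top.npz"); W=cloud("top",f["d"]); im=f["im"]
for n,xy,z in[("coll",(264.9,200.7),0),("stand",(189.7,230.7),0),("bar",(273.4,211.5),.126),("hinge",(258.7,174.6),.104)]: print(n,onplane("top",xy,z).round(3))
hsv=cv2.cvtColor(im,cv2.COLOR_RGB2HSV)
def fit(m,name):
    P=W[m]; P=P[~np.isnan(P[:,0])]
    (c,wh,a)=cv2.minAreaRect(P[:,:2].astype(np.float32)); print(name,len(P),np.round(c,3),np.round(wh,3),a,np.nanpercentile(P[:,2],[5,50,95]).round(3))
box=np.zeros(im.shape[:2],bool); box[160:240,220:310]=1
fit(box&(hsv[...,0]>18)&(hsv[...,0]<35)&(hsv[...,1]>120)&(W[...,2]>.12),"yellow")
fit(box&(hsv[...,0]>100)&(hsv[...,0]<125)&(hsv[...,1]>130)&(W[...,2]>.07),"blue")
b2=np.zeros_like(box); b2[200:260,155:225]=1
fit(b2&(W[...,2]>.03),"standwalls"); fit(b2&(W[...,2]>.006),"stand")
```

```text
topcam [0.32600662 0.11404607 1.50075542] 413.59172573795917
coll [0.604 0.051 0.   ]
stand [0.53  0.337 0.   ]
bar [0.541 0.033 0.126]
hinge [0.68  0.064 0.104]
yellow 99 [0.506 0.033] [0.009 0.116] 13.364947319030762 [0.147 0.166 0.173]
blue 1367 [0.627 0.059] [0.109 0.166] 13.281431198120117 [0.104 0.11  0.115]
standwalls 446 [0.523 0.333] [0.038 0.168] 16.157470703125 [0.036 0.06  0.071]
stand 1380 [0.536 0.336] [0.25  0.213] 85.4123306274414 [0.007 0.014 0.067]
```

```bash
cat >> h.py <<'E'
def goto(xyz,yaw,tilt=0):
    """tool-frame units to reach TCP xyz, tool y (mod 180 nearest) at world yaw deg, pointing down"""
    T,s=toolT(); y0=np.degrees(np.arctan2(T[1,1],T[0,1]))
    yaw=yaw+180*np.round((y0-yaw)/180) if not isinstance(yaw,tuple) else yaw[0]
    c,n=np.cos(np.radians(yaw)),np.sin(np.radians(yaw))
    R=np.array([[n,c,0],[-c,n,0],[0,0,-1.]]).copy(); R[:,0]=np.cross(R[:,1],R[:,2])
    d=T[:3,:3].T@(np.array(xyz)-T[:3,3])/.05
    r=np.degrees(Ro.from_matrix(T[:3,:3].T@R).as_rotvec())/5
    print("t",round(s["t"],2),"pos",T[:3,3].round(4),"yaw",y0.round(2),"->",yaw,"move",d.round(3),r.round(3))
E
python3 - <<'E'
from h import *
print(np.array(env.calibration("wrist")["hand_eye"]).round(3),env.calibration("wrist")["camera_matrix"])
W=cloud("top",np.load("top.npz")["d"]); P=W.reshape(-1,3); P=P[~np.isnan(P[:,0])]
for y in np.arange(-.6,.5,.1):
    q=P[(abs(P[:,1]-y)<.05)]
    print(round(y,1),[ (round(x,1),round(float(q[abs(q[:,0]-x)<.05][:,2].max()),2)) for x in (.3,.4,.5,.6,.7) if (abs(q[:,0]-x)<.05).any()])
goto([.47,.025,.47],(193.3,))
E
```

```text
[[ 0.001 -0.961 -0.277  0.077]
 [ 1.     0.001 -0.001  0.001]
 [ 0.001 -0.277  0.961  0.02 ]
 [ 0.     0.     0.     1.   ]] [[322.92921717   0.         252.35594007]
 [  0.         322.92921717 189.65187225]
 [  0.           0.           1.        ]]
-0.6 [(0.3, -0.08), (0.4, 0.01), (0.5, 0.01), (0.6, 0.2), (0.7, 0.21)]
-0.5 [(0.3, 0.56), (0.4, 0.52), (0.5, 0.03), (0.6, 0.2), (0.7, 0.24)]
-0.4 [(0.3, 0.62), (0.4, 0.03), (0.5, 0.03), (0.6, 0.23), (0.7, 0.24)]
-0.3 [(0.3, 0.01), (0.4, 0.03), (0.5, 0.07), (0.6, 0.24), (0.7, 0.24)]
-0.2 [(0.3, 0.71), (0.4, 0.44), (0.5, 0.43), (0.6, 0.37), (0.7, 0.27)]
-0.1 [(0.3, 0.73), (0.4, 0.01), (0.5, 0.03), (0.6, 0.28), (0.7, 0.26)]
-0.0 [(0.3, 0.01), (0.4, 0.01), (0.5, 0.17), (0.6, 0.14), (0.7, 0.12)]
0.1 [(0.3, 0.01), (0.4, 0.01), (0.5, 0.17), (0.6, 0.12), (0.7, 0.12)]
0.2 [(0.3, 0.01), (0.4, 0.01), (0.5, 0.06), (0.6, 0.11), (0.7, 0.11)]
0.3 [(0.3, 0.01), (0.4, 0.01), (0.5, 0.07), (0.6, 0.08), (0.7, 0.01)]
0.4 [(0.3, 0.01), (0.4, 0.01), (0.5, 0.07), (0.6, 0.02), (0.7, 0.01)]
t 0.6 pos [ 0.1564 -0.6051  0.4048] yaw 104.49 -> 193.3 move [-9.226 10.632 -1.305] [ -0.     -0.    -17.762]
```

Run:
```python
from h import *
f=np.load("top.npz"); W=cloud("top",f["d"]); 
m=(W[...,2]>.26)&(W[...,0]>.36)&(W[...,0]<.75)&(abs(W[...,1]+.15)<.2)
v,u=np.where(m); P=W[m]
for k in np.argsort(P[:,0])[::max(1,len(P)//40)]: print(u[k],v[k],P[k].round(2))
im=f["im"][150:270,290:450]; cv2.imwrite("pics/c1.png",cv2.resize(im,None,fx=4.5,fy=4.5,interpolation=3)[...,::-1])
im=np.load("side.npz")["im"][110:230,200:360]; cv2.imwrite("pics/c2.png",cv2.resize(im,None,fx=4.5,fy=4.5,interpolation=3)[...,::-1])
```

```text
374 226 [ 0.42 -0.21  0.42]
380 223 [ 0.43 -0.22  0.42]
374 222 [ 0.43 -0.21  0.43]
378 220 [ 0.43 -0.21  0.44]
377 219 [ 0.44 -0.21  0.43]
373 218 [ 0.44 -0.2   0.43]
372 217 [ 0.45 -0.2   0.43]
369 216 [ 0.45 -0.2   0.42]
371 214 [ 0.45 -0.21  0.42]
368 212 [ 0.46 -0.2   0.41]
369 209 [ 0.47 -0.21  0.41]
368 206 [ 0.48 -0.2   0.41]
364 204 [ 0.49 -0.2   0.39]
365 201 [ 0.49 -0.2   0.4 ]
358 200 [ 0.5  -0.19  0.38]
357 197 [ 0.51 -0.19  0.38]
357 194 [ 0.52 -0.19  0.38]
354 192 [ 0.53 -0.18  0.37]
352 190 [ 0.54 -0.18  0.36]
355 186 [ 0.54 -0.19  0.37]
349 185 [ 0.55 -0.18  0.36]
347 186 [ 0.56 -0.18  0.32]
343 189 [ 0.56 -0.18  0.27]
340 189 [ 0.56 -0.17  0.27]
345 183 [ 0.56 -0.17  0.34]
340 186 [ 0.57 -0.17  0.29]
339 186 [ 0.57 -0.17  0.28]
342 180 [ 0.57 -0.16  0.35]
351 177 [ 0.57 -0.19  0.36]
337 184 [ 0.58 -0.16  0.27]
349 175 [ 0.58 -0.18  0.35]
341 176 [ 0.59 -0.17  0.32]
343 173 [ 0.6  -0.17  0.32]
341 171 [ 0.61 -0.17  0.31]
337 170 [ 0.62 -0.17  0.29]
331 170 [ 0.62 -0.15  0.27]
337 167 [ 0.63 -0.17  0.28]
329 167 [ 0.63 -0.15  0.28]
336 165 [ 0.64 -0.17  0.27]
335 164 [ 0.64 -0.17  0.27]
335 161 [ 0.65 -0.17  0.28]
```

View pics/c1.png

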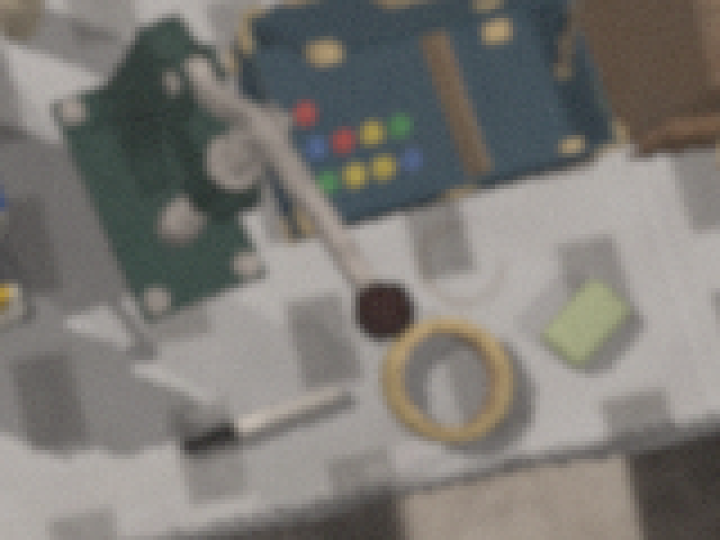

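The picture shows a press with a lever. Its knob is at crop (385,310), world (0.43,-0.21), about 0.44 m high. I'll go over it with the fingertips near 0.5 m.

Emit:
drive_tool(plan="-5.7 5.8 -5.6 0 0 -10 0.2;-5.7 5.8 -5.6 0 0 -10 0.2;-5.7 5.8 -5.6 0 0 -10 0.2;-5.7 5.8 -5.6 0 0 -10 0.2;-5.7 5.8 -5.6 0 0 -10 0.2", grip_force=20)

```text
t: 1.23
eef_pos: [0.2853, -0.3806, 0.5834]
tool_rot: [0.0, -0.535, 0.845, -0.0]
wrist_force: [1.8, -0.3, 0.4]
opening: 0.0536
finger_force: 0.0
```

```bash
python3 -c "
from h import *
goto([.36,-.25,.68],(154.5,)); goto([.42,.02,.60],(193.3,))"
```

```text
t 1.23 pos [ 0.2853 -0.3806  0.5834] yaw 154.73 -> 154.5 move [-2.999 -0.237 -1.932] [-0.011 -0.001  0.045]
t 1.23 pos [ 0.2853 -0.3806  0.5834] yaw 154.73 -> 193.3 move [-8.394  0.985 -0.334] [-1.000e-02 -5.000e-03 -7.715e+00]
```

Emit:
drive_tool(plan="-3 -0.2 -1.9 0 0 -1 0.2;-3 -0.2 -1.9 0 0 -2 0.2;-3 -0.2 -1.9 0 0 -3 0.2;-5.7 0.4 -1.6 0 0 -5 0.2;-8.4 1 -0.3 0 0 -7.7 0.2")

```text
t: 1.85
eef_pos: [0.3858, -0.1313, 0.651]
tool_rot: [-0.001, 0.769, -0.639, 0.001]
wrist_force: [1.1, -0.3, -0.8]
opening: 0.0522
finger_force: 0.0
```

```bash
python3 -c "
from h import *
goto([.42,.02,.60],(193.3,)); goto([.42,.013,.50],(193.3,)) 
print(toolT()[1]['qpos'])"
```

```text
t 1.85 pos [ 0.3858 -0.1313  0.651 ] yaw -169.44 -> 193.3 move [-2.85  -1.222  1.022] [-0.044 -0.008 -0.549]
t 1.85 pos [ 0.3858 -0.1313  0.651 ] yaw -169.44 -> 193.3 move [-2.714 -1.189  3.022] [-0.044 -0.008 -0.549]
[ 7.49158865e-02 -7.83622544e-02  4.38510538e-02  1.84291600e-04
 -1.68908988e+00  1.09351867e-01]
```

Emit:
drive_tool(plan="-2.8 -1.2 1 0 0 -0.55 0.2;-2.8 -1.2 1 0 0 -0.55 0.2;-2.8 -1.2 1 0 0 -0.55 0.2;-4 -2.8 2.4 0 0 -0.55 0.2;-4 -2.8 2.4 0 0 -0.55 0.2")

```text
t: 2.48
eef_pos: [0.4885, 0.09, 0.5298]
tool_rot: [-0.001, 0.783, -0.622, 0.0]
wrist_force: [-0.0, 0.6, 0.7]
opening: 0.0522
finger_force: 0.0
```

Emit:
drive_tool(plan="0 0 0 0 0 0 0.2;0 0 0 0 0 0 0.2")

```text
t: 2.72
eef_pos: [0.4883, 0.0886, 0.5305]
tool_rot: [0.0, 0.783, -0.623, 0.0]
wrist_force: [0.3, -0.4, 1.1]
opening: 0.0526
finger_force: 0.0
```

Run:
```python
from h import *
T,s=toolT(); im,d=env.grab_frame("wrist"); np.savez("w1",im=im,d=d,T=T); print(T[:3,3])
cv2.imwrite("pics/w1.png",im[...,::-1])
for n,z in[("collector",0),("screen",.02),("stand",0),("lid_bar",.126),("lid_hinge",.104)]:
    for r in env.spot_point("wrist",n)[:2]: print(n,r,onplane("wrist",r["xy"],z,T).round(4))
```

```text
[0.48830556 0.0886373  0.53047695]
collector {'xy': [185.5, 109.1], 'p': 0.95} [0.6002 0.0555 0.    ]
screen {'xy': [248.3, 111.4], 'p': 0.92} [0.5055 0.0363 0.02  ]
stand {'xy': [203.9, 277.2], 'p': 0.73} [0.5188 0.3353 0.    ]
lid_bar {'xy': [217.5, 111.0], 'p': 0.65} [0.54   0.0393 0.126 ]
lid_hinge {'xy': [101.3, 113.5], 'p': 0.67} [0.6803 0.0758 0.104 ]
```

View pics/w1.png

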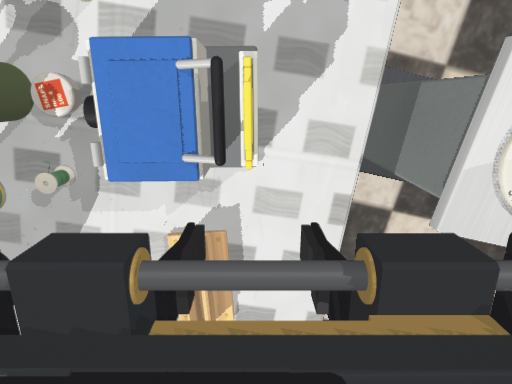

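The wrist view shows the yellow tab as a vertical strip at column 248, rows 55-168. The bar is at column 218 and the lid is to its left, while the stand is partly hidden behind the gripper around (205,277). I'll fit the collector here, then shift to see the stand.

```bash
cat >> h.py <<'E'
def fit(W,m,name,z=None):
    P=W[m]; P=P[~np.isnan(P[:,0])]
    c,wh,a=cv2.minAreaRect(P[:,:2].astype(np.float32)); p=P[:,:2]-P[:,:2].mean(0)
    w,V=np.linalg.eigh(p.T@p); v=V[:,1]*np.sign(V[1,1])
    print(name,len(P),"c",np.round(c,4),"mean",P[:,:2].mean(0).round(4),"wh",np.round(wh,4),"ang",round(a,2),"long-axis",np.degrees(np.arctan2(v[1],v[0])).round(2),"z",np.percentile(P[:,2],[5,50,95]).round(4))
E
python3 - <<'E'
from h import *
f=np.load("w1.npz"); im,d,T=f["im"],f["d"],f["T"]; W=cloud("wrist",d,T); hsv=cv2.cvtColor(im,cv2.COLOR_RGB2HSV)
roi=np.zeros(d.shape,bool); roi[20:200,80:290]=1
ye=roi&(hsv[...,0]>18)&(hsv[...,0]<38)&(hsv[...,1]>120)
fit(W,ye&(W[...,2]>.16),"tab"); fit(W,ye,"yellow")
fit(W,roi&(hsv[...,2]<60)&(W[...,2]>.115)&(W[...,2]<.14),"bar")
fit(W,roi&(hsv[...,0]>100)&(hsv[...,0]<125)&(hsv[...,1]>130)&(W[...,2]>.09),"lid")
goto([.49,.375,.53],(193.3,))
E
```

```text
tab 599 c [0.5048 0.0346] mean [0.5047 0.0335] wh [0.0093 0.0687] ang 13.01 long-axis 103.29 z [0.1645 0.1695 0.1709]
yellow 918 c [0.5058 0.0357] mean [0.5054 0.0309] wh [0.0117 0.1196] ang 13.01 long-axis 103.38 z [0.1483 0.1686 0.1708]
bar 1214 c [0.5388 0.0411] mean [0.5393 0.0378] wh [0.0134 0.122 ] ang 13.58 long-axis 103.42 z [0.1286 0.1315 0.1334]
lid 13449 c [0.6251 0.0621] mean [0.6268 0.0572] wh [0.1168 0.1702] ang 13.53 long-axis 103.88 z [0.1067 0.109  0.1112]
t 3.02 pos [0.4877 0.088  0.5312] yaw -167.06 -> 193.3 move [-5.585 -1.33   0.03 ] [-0.026  0.007 -0.072]
```

Emit:
drive_tool(plan="-1.1 -0.3 0 0 0 0 0.2;-2.3 -0.5 0 0 0 0 0.2;-3.5 -0.8 0 0 0 0 0.2;-4.6 -1.1 0 0 0 0 0.2;-5.6 -1.3 0 0 0 0 0.2")

```text
t: 3.65
eef_pos: [0.4885, 0.3777, 0.5305]
tool_rot: [-0.0, 0.782, -0.623, 0.0]
wrist_force: [0.7, -0.8, 0.3]
opening: 0.0522
finger_force: 0.0
```

Emit:
drive_tool(plan="0 0 0 0 0 0 0.2;0 0 0 0 0 0 0.2")

```text
t: 3.9
eef_pos: [0.4887, 0.3757, 0.5303]
tool_rot: [-0.0, 0.782, -0.623, 0.0]
wrist_force: [-0.0, -1.0, 0.1]
opening: 0.0521
finger_force: 0.0
```

Run:
```python
from h import *
T,s=toolT(); im,d=env.grab_frame("wrist"); np.savez("w2",im=im,d=d,T=T); print(T[:3,3])
cv2.imwrite("pics/w2.png",im[...,::-1])
for n,z in[("stand",0)]:
    for r in env.spot_point("wrist",n)[:2]: print(n,r,onplane("wrist",r["xy"],z,T).round(4))
W=cloud("wrist",d,T); xy=np.abs(W[...,:2]-[.523,.333]).max(-1)<.12
gr=W[...,2]<.09
fit(W,xy&gr&(W[...,2]>.062),"lips"); fit(W,xy&gr&(W[...,2]>.03),"walls"); fit(W,xy&(W[...,2]>.007)&(W[...,2]<.016),"base")
```

```text
[0.48865238 0.37567085 0.5302983 ]
stand {'xy': [237.4, 113.7], 'p': 0.61} [0.5213 0.3315 0.    ]
lips 1354 c [0.5219 0.3336] mean [0.5233 0.3298] wh [0.0362 0.156 ] ang 16.69 long-axis 106.82 z [0.0626 0.0664 0.0687]
walls 2365 c [0.522  0.3334] mean [0.5239 0.3295] wh [0.0362 0.1677] ang 16.69 long-axis 106.62 z [0.0464 0.0634 0.0683]
base 5539 c [0.522  0.3334] mean [0.5213 0.3287] wh [0.1001 0.1759] ang 16.64 long-axis 106.77 z [0.0102 0.0118 0.0134]
```

View pics/w2.png

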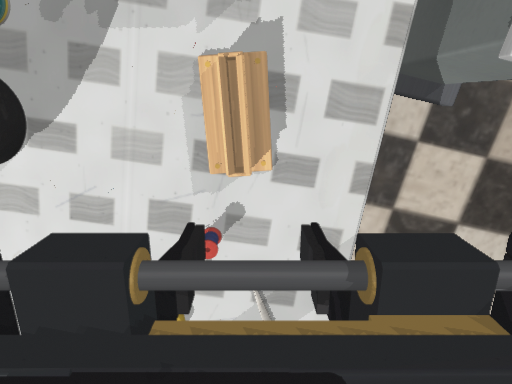

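The stand is at columns 200-272, rows 50-175, with its slot along column 235. The fit gives a 100x176 mm base, centred at (0.522,0.3334), yaw 16.65°. Now back to grip the screen.

```bash
python3 -c "
from h import *
goto([.505,.035,.40],(193.35,)); goto([.505,.035,.322],(193.35,))"
```

```text
t 4.0 pos [0.4888 0.3748 0.5309] yaw -167.09 -> 193.35 move [6.697 1.204 2.613] [-0.01   0.005 -0.089]
t 4.0 pos [0.4888 0.3748 0.5309] yaw -167.09 -> 193.35 move [6.698 1.206 4.173] [-0.01   0.005 -0.089]
```

Emit:
drive_tool(plan="1.2 0.2 0.4 0 0 -0.1 0.2;2.4 0.4 0.8 0 0 -0.1 0.2;3.6 0.6 1.2 0 0 -0.1 0.2;4.8 0.8 1.7 0 0 -0.1 0.2;6 1.1 2.1 0 0 -0.1 0.2")

```text
t: 4.62
eef_pos: [0.5017, 0.078, 0.4285]
tool_rot: [-0.001, 0.785, -0.62, 0.0]
wrist_force: [0.6, -0.5, 0.4]
opening: 0.0526
finger_force: 0.0
```

Emit:
drive_tool(plan="0.7 0.1 0.5 0 0 0 0.2;0.7 0.1 0.5 0 0 0 0.2;0.7 0.1 0.5 0 0 0 0.2")

```text
t: 5.0
eef_pos: [0.5058, 0.0454, 0.4044]
tool_rot: [-0.001, 0.785, -0.62, 0.001]
wrist_force: [0.7, 0.3, -0.7]
opening: 0.0522
finger_force: 0.0
```

```bash
python3 -c "
from h import *
goto([.505,.035,.322],(193.35,))"
```

```text
t 5.0 pos [0.5058 0.0454 0.4044] yaw -166.59 -> 193.35 move [0.198 0.068 1.649] [-0.026 -0.     0.012]
```

Emit:
drive_tool(plan="0 0 0.5 0 0 0 0.2;0 0 1 0 0 0 0.2;0 0 1.1 0 0 0 0.2;0 0 1.1 0 0 0 0.2")

```text
t: 5.5
eef_pos: [0.5063, 0.0466, 0.3492]
tool_rot: [-0.001, 0.786, -0.619, 0.001]
wrist_force: [0.8, 0.1, 0.3]
opening: 0.0522
finger_force: 0.0
```

```bash
python3 -c "
from h import *
goto([.505,.035,.322],(193.35,))"
```

```text
t 5.5 pos [0.5063 0.0466 0.3492] yaw -166.45 -> 193.35 move [0.22  0.08  0.544] [-0.017 -0.002  0.039]
```

Emit:
drive_tool(plan="0.22 0.08 0.3 0 0 0.04 0.2;0.22 0.08 0.54 0 0 0.04 0.2;0.22 0.08 0.54 0 0 0.04 0.2")

```text
t: 5.88
eef_pos: [0.5046, 0.0346, 0.3211]
tool_rot: [0.0, 0.784, -0.621, -0.0]
wrist_force: [0.5, -0.7, 0.5]
opening: 0.0523
finger_force: 0.0
```

```bash
python3 -c "
from h import *
goto([.505,.035,.322],(193.35,)); print(env.read_state()['wrist_force'])"
```

```text
t 5.88 pos [0.5046 0.0346 0.3211] yaw -166.71 -> 193.35 move [-0.006 -0.01  -0.018] [ 0.008 -0.002 -0.013]
[ 0.4606409  -0.72361185  0.45200894]
```

Emit:
drive_tool(plan="0 0 0 0 0 0 -1;0 0 0 0 0 0 -1;0 0 0 0 0 0 -1;0 0 0 0 0 0 -1", grip_force=25)

```text
t: 6.38
eef_pos: [0.5046, 0.0344, 0.3215]
tool_rot: [-0.0, 0.784, -0.621, 0.0]
wrist_force: [-0.1, -0.1, 0.8]
opening: 0.0204
finger_force: 0.0
```

Emit:
drive_tool(plan="0 0 -0.2 0 0 0 -1;0 0 -0.5 0 0 0 -1;0 0 -0.9 0 0 0 -1;0 0 -1.3 0 0 0 -1;0 0 -1.7 0 0 0 -1")

```text
t: 7.0
eef_pos: [0.5043, 0.0343, 0.4078]
tool_rot: [-0.0, 0.784, -0.621, 0.0]
wrist_force: [-0.0, 0.2, -2.7]
opening: 0.0075
finger_force: 25.0
```

Emit:
drive_tool(plan="0 0 -0.2 0 0 0 -1;0 0 -0.2 0 0 0 -1;0 0 -0.2 0 0 0 -1")

```text
t: 7.38
eef_pos: [0.5043, 0.0343, 0.4155]
tool_rot: [0.001, 0.784, -0.621, -0.001]
wrist_force: [0.1, 0.0, -2.2]
opening: 0.0078
finger_force: 25.0
```

Run:
```python
from h import *
T,s=toolT(); im,d=env.grab_frame("wrist"); W=cloud("wrist",d,T); cv2.imwrite("pics/w3.png",im[...,::-1])
goto([.522,.3334,.42],(196.65,))
hsv=cv2.cvtColor(im,cv2.COLOR_RGB2HSV); ye=(hsv[...,0]>18)&(hsv[...,0]<38)&(hsv[...,1]>120)&(W[...,2]>.09)
fit(W,ye,"yellow")
g=T[:3,3]; print(g)
```

```text
t 7.42 pos [0.5043 0.0343 0.4154] yaw -166.73 -> 196.65 move [-5.741 -1.717 -0.096] [ 0.023  0.001 -0.676]
yellow 8821 c [0.5032 0.0307] mean [0.5087 0.012 ] wh [0.0807 0.0901] ang 53.34 long-axis 12.93 z [0.2311 0.3294 0.3335]
[0.50426814 0.03430235 0.41551115]
```

View pics/w3.png

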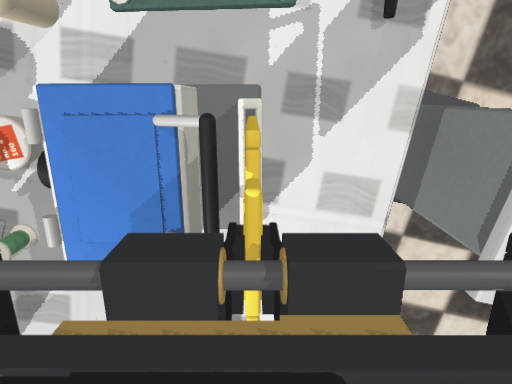

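The screen is held, showing as a yellow strip at columns 245-262. The fingers were still closing when the lift began, so I need to check how high on the tab the grip is.

Run:
```python
from h import *
T,s=toolT(); im,d=env.grab_frame("wrist"); W=cloud("wrist",d,T)
hsv=cv2.cvtColor(im,cv2.COLOR_RGB2HSV); ye=(hsv[...,0]>18)&(hsv[...,0]<38)&(hsv[...,1]>120)
for r in range(108,235,6):
    c=np.where(ye[r,235:275])[0]+235
    if len(c): print(r,c.min(),c.max(),np.nanmedian(W[r,c],axis=0).round(4))
```

```text
120 247 256 [ 0.5169 -0.0239  0.1634]
126 246 258 [ 0.5166 -0.024   0.2114]
132 245 259 [ 0.5163 -0.0226  0.231 ]
138 245 259 [ 0.5156 -0.0196  0.2311]
144 245 259 [ 0.5149 -0.0167  0.2313]
150 246 259 [ 0.514  -0.0137  0.2304]
156 245 259 [ 0.5136 -0.0108  0.231 ]
162 245 259 [ 0.5128 -0.0078  0.2312]
168 245 259 [ 0.5121 -0.0046  0.2312]
174 245 259 [ 0.5113 -0.0014  0.2311]
180 245 259 [0.511  0.0006 0.2354]
186 245 260 [5.107e-01 5.000e-04 2.472e-01]
192 245 260 [0.5103 0.0021 0.251 ]
198 243 261 [0.5094 0.0048 0.2514]
204 243 262 [0.5089 0.008  0.251 ]
210 243 261 [0.5084 0.0109 0.2513]
216 244 262 [0.5073 0.014  0.251 ]
222 244 261 [0.5068 0.0168 0.2514]
228 243 262 [0.5061 0.02   0.2507]
234 243 262 [0.5055 0.023  0.2512]
```

The screen's lower edge is at z≈0.101 (tab top at 0.251), so it is level and clear of the pocket. Carrying it to the stand.

Emit:
drive_tool(plan="-0.7 -0.2 0 0 0 0 -1;-1.6 -0.5 -0.1 0 0 -0.2 -1;-2.6 -0.8 -0.1 0 0 -0.4 -1;-3.6 -1.1 -0.1 0 0 -0.7 -1;-4.5 -1.4 -0.1 0 0 -0.7 -1", grip_force=35)

```text
t: 8.1
eef_pos: [0.5209, 0.2713, 0.4205]
tool_rot: [0.001, 0.803, -0.596, -0.0]
wrist_force: [0.9, 0.6, -1.1]
opening: 0.0078
finger_force: 35.0
```

Emit:
drive_tool(plan="-0.6 -0.1 0 0 0 0 -1;-0.9 -0.2 0 0 0 0 -1;-0.9 -0.2 0 0 0 0 -1;-0.9 -0.2 0 0 0 0 -1")

```text
t: 8.6
eef_pos: [0.5177, 0.3144, 0.4212]
tool_rot: [0.0, 0.802, -0.597, -0.0]
wrist_force: [0.3, 0.3, -1.4]
opening: 0.0076
finger_force: 35.0
```

```bash
python3 -c "
from h import *
goto([.522,.3334,.36],(196.65,))"
```

```text
t 8.6 pos [0.5177 0.3144 0.4212] yaw -163.28 -> 196.65 move [-0.341 -0.192  1.224] [ 0.008 -0.005  0.013]
```

Emit:
drive_tool(plan="-0.34 -0.19 0 0 0 0 -1;-0.34 -0.19 0 0 0 0 -1;-0.34 -0.19 0 0 0 0 -1")

```text
t: 8.98
eef_pos: [0.5219, 0.3342, 0.4212]
tool_rot: [0.0, 0.803, -0.596, -0.0]
wrist_force: [-0.2, -0.1, -1.6]
opening: 0.0073
finger_force: 35.0
```

Run:
```python
from h import *
goto([.522,.3334,.3265],(196.65,))
T,s=toolT(); im,d=env.grab_frame("wrist"); W=cloud("wrist",d,T); cv2.imwrite("pics/w4.png",im[...,::-1])
hsv=cv2.cvtColor(im,cv2.COLOR_RGB2HSV); ye=(hsv[...,0]>18)&(hsv[...,0]<38)&(hsv[...,1]>120)
roi=np.zeros(d.shape,bool); roi[100:236,235:275]=1
for z in(.237,.257): 
    m=ye&roi&(abs(W[...,2]-z)<.004); fit(W,m,"tab")
m=(abs(W[...,2]-.066)<.004)&(np.abs(W[...,:2]-[.522,.333]).max(-1)<.1)
fit(W,m,"lips")
P=W[m][:,:2]; a=np.radians(16.65); l=(P-[.522,.3334])@np.array([[np.cos(a),-np.sin(a)],[np.sin(a),np.cos(a)]]); print(np.histogram(l[:,0],np.arange(-.024,.025,.004)), l[:,1].min(),l[:,1].max())
```

```text
t 8.97 pos [0.5219 0.3342 0.4212] yaw -163.24 -> 196.65 move [0.017 0.002 1.894] [ 0.004 -0.002  0.022]
tab 795 c [0.533  0.2929] mean [0.5341 0.2894] wh [0.0083 0.0336] ang 15.7 long-axis 106.68 z [0.2353 0.2371 0.2384]
tab 795 c [0.5275 0.3125] mean [0.5273 0.3117] wh [0.0085 0.0243] ang 15.77 long-axis 106.43 z [0.2553 0.257  0.2581]
lips 1860 c [0.524  0.3267] mean [0.5262 0.3205] wh [0.0363 0.1403] ang 16.66 long-axis 105.6 z [0.0626 0.0664 0.0686]
(array([  0, 250, 498, 158,   0,   0,   0,   0, 193, 511, 250,   0]), array([-0.024, -0.02 , -0.016, -0.012, -0.008, -0.004,  0.   ,  0.004,
        0.008,  0.012,  0.016,  0.02 ,  0.024])) -0.0771133474919732 0.0631711580139981
```

View pics/w4.png

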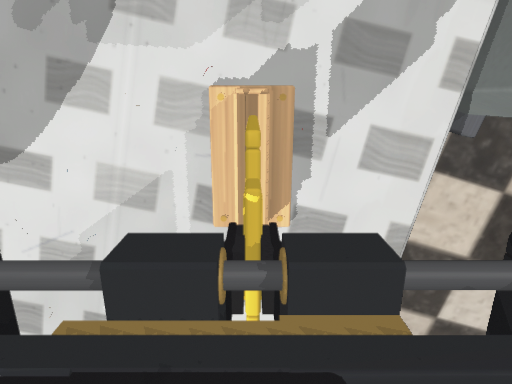

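The screen sits centred over the slot: yellow strip at column 252, slot at columns 243-262, local offset under 1 mm. Lowering.

Emit:
drive_tool(plan="0 0 0.4 0 0 0 -1;0 0 0.8 0 0 0 -1;0 0 1.2 0 0 0 -1;0 0 1.5 0 0 0 -1;0 0 1.75 0 0 0 -1")

```text
t: 9.65
eef_pos: [0.5218, 0.3343, 0.3333]
tool_rot: [-0.0, 0.803, -0.596, 0.0]
wrist_force: [0.1, -0.4, -1.2]
opening: 0.0076
finger_force: 35.0
```

Emit:
drive_tool(plan="0 0 0.1 0 0 0 -1;0 0 0.15 0 0 0 -1;0 0 0.15 0 0 0 -1")

```text
t: 10.02
eef_pos: [0.5219, 0.3345, 0.3267]
tool_rot: [-0.0, 0.803, -0.596, 0.0]
wrist_force: [-0.8, 0.2, -1.8]
opening: 0.0075
finger_force: 35.0
```

Emit:
drive_tool(plan="0 0 0.04 0 0 0 -1;0 0 0.04 0 0 0 -0.4;0 0 0.04 0 0 0 -0.2;0 0 0.04 0 0 0 0;0 0 0.04 0 0 0 0", grip_force=10)

```text
t: 10.65
eef_pos: [0.5218, 0.3345, 0.3243]
tool_rot: [0.0, 0.803, -0.596, -0.0]
wrist_force: [0.1, 0.3, 0.1]
opening: 0.0386
finger_force: 0.0
```

Emit:
drive_tool(plan="0 0 0 0 0 0 0;0 0 0 0 0 0 0;0 0 -0.6 0 0 0 0;0 0 -1.2 0 0 0 0;0 0 -1.8 0 0 0 0")

```text
t: 11.28
eef_pos: [0.5217, 0.3344, 0.4152]
tool_rot: [0.0, 0.803, -0.596, 0.0]
wrist_force: [0.1, -0.6, -0.6]
opening: 0.0434
finger_force: 0.0
```

Run:
```python
from h import *
T,s=toolT(); im,d=env.grab_frame("wrist"); W=cloud("wrist",d,T)
print(s["opening"],s["wrist_force"])
hsv=cv2.cvtColor(im,cv2.COLOR_RGB2HSV); ye=(hsv[...,0]>18)&(hsv[...,0]<38)&(hsv[...,1]>120)
roi=np.zeros(d.shape,bool); roi[60:236,225:285]=1
m=ye&roi&(W[...,2]<.2)&(W[...,2]>.12); fit(W,m,"tab"); print(np.histogram(W[m][:,2],12))
goto([.5393,.0415,.44],(193.35,)); goto([.5393,.0415,.296],(193.35,))
```

```text
0.043411783413073245 [ 0.14887939 -0.56697076 -0.56103915]
tab 1330 c [0.5256 0.3197] mean [0.5256 0.3196] wh [0.0088 0.0892] ang 16.72 long-axis 106.75 z [0.1407 0.161  0.1627]
(array([  2,   1,   6,   1,  63, 265,   8,   9,   5, 118, 111, 741]), array([0.12422589, 0.12753779, 0.13084969, 0.13416159, 0.13747349,
       0.14078539, 0.14409728, 0.14740918, 0.15072108, 0.15403298,
       0.15734488, 0.16065678, 0.16396867]))
t 11.32 pos [0.5224 0.3347 0.4203] yaw -163.18 -> 193.35 move [ 5.709  1.371 -0.418] [-0.095  0.029  0.695]
t 11.32 pos [0.5224 0.3347 0.4203] yaw -163.18 -> 193.35 move [5.716 1.395 2.462] [-0.095  0.029  0.695]
```

The screen is down: top at 0.1615, so its lower edge is on the stand floor, and it is upright and centred. Now to the lid bar.

Emit:
drive_tool(plan="1 0.2 -0.4 0 0 0.1 -0.3;2.1 0.5 -0.4 0 0 0.3 -0.3;3.2 0.8 -0.4 0 0 0.5 -0.3;4.3 1 -0.4 0 0 0.7 -0.3;5.4 1.3 -0.3 0 0 0.7 -0.3")

```text
t: 11.95
eef_pos: [0.5375, 0.0555, 0.4296]
tool_rot: [-0.001, 0.784, -0.62, 0.0]
wrist_force: [0.6, -0.5, 1.5]
opening: 0.0306
finger_force: 0.0
```

Emit:
drive_tool(plan="0 0 0 0 0 0 -0.3;0 0 0 0 0 0 -0.3")

```text
t: 12.2
eef_pos: [0.5375, 0.0571, 0.4293]
tool_rot: [-0.0, 0.784, -0.621, 0.0]
wrist_force: [0.2, -0.5, 0.4]
opening: 0.0302
finger_force: 0.0
```

Run:
```python
from h import *
goto([.5393,.0415,.37],(193.35,))
```

```text
t 12.2 pos [0.5375 0.0571 0.4293] yaw -166.76 -> 193.35 move [0.311 0.037 1.185] [-0.004  0.002 -0.021]
```

Emit:
drive_tool(plan="0.3 0.04 0.5 0 0 0 -0.3;0.3 0.04 1.2 0 0 0 -0.3;0.3 0.04 1.2 0 0 0 -0.3;0.3 0.04 1.2 0 0 0 -0.3")

```text
t: 12.7
eef_pos: [0.5396, 0.0432, 0.3706]
tool_rot: [-0.001, 0.785, -0.62, 0.001]
wrist_force: [0.3, -0.4, 1.2]
opening: 0.0301
finger_force: 0.0
```

Run:
```python
from h import *
T,s=toolT(); im,d=env.grab_frame("wrist"); W=cloud("wrist",d,T); hsv=cv2.cvtColor(im,cv2.COLOR_RGB2HSV)
m=(hsv[...,2]<60)&(W[...,2]>.115)&(W[...,2]<.14)&(np.hypot(W[...,0]-.54,W[...,1]-.04)<.075); fit(W,m,"bar")
goto([.5393,.0415,.297],(193.35,))
```

```text
bar 2310 c [0.5409 0.0335] mean [0.5421 0.0271] wh [0.0134 0.1066] ang 13.63 long-axis 103.86 z [0.1283 0.1314 0.1331]
t 12.75 pos [0.5396 0.0431 0.3709] yaw -166.62 -> 193.35 move [0.028 0.018 1.479] [-0.035 -0.003  0.005]
```

Emit:
drive_tool(plan="0.03 0.02 0.5 0 0 0 -0.3;0.03 0.02 1 0 0 0 -0.3;0.03 0.02 1.35 0 0 0 -0.3;0.03 0.02 1.48 0 0 0 -0.3;0.03 0.02 1.48 0 0 0 -0.3")

```text
t: 13.38
eef_pos: [0.5388, 0.0407, 0.2961]
tool_rot: [-0.001, 0.784, -0.62, 0.0]
wrist_force: [-0.0, 0.4, 0.4]
opening: 0.0307
finger_force: 0.0
```

Emit:
drive_tool(plan="0 0 0 0 0 0 -1;0 0 0 0 0 0 -1;0 0 0 0 0 0 -1;0 0 0 0 0 0 -1;0 0 0 0 0 0 -1", grip_force=20)

```text
t: 14.0
eef_pos: [0.5396, 0.0408, 0.2961]
tool_rot: [-0.002, 0.784, -0.62, 0.001]
wrist_force: [5.2, 0.3, -1.5]
opening: 0.013
finger_force: 20.0
```

Run:
```python
from h import *
T,s=toolT(); print(s["t"],T[:3,3].round(4),s["opening"],s["finger_force"],s["wrist_force"])
p0=T[:3,3]; ux=np.array([np.cos(np.radians(13.4)),np.sin(np.radians(13.4)),0])
for a in np.radians([6,12,18,24,30,35,40,45,50,51]):
    b=np.arctan2(22,150); dx=.1516*(np.cos(b)-np.cos(b+a)); dz=.1516*(np.sin(b+a)-np.sin(b))
    w=dx*ux+[0,0,dz]; print(np.degrees(a).round(),(T[:3,:3].T@w/.05).round(3), (p0+w).round(4))
```

```text
14.0 [0.5396 0.0408 0.2961] 0.01300256862815356 19.99686598777771 [ 5.18183558  0.28010701 -1.49080325]
6.0 [-0.    -0.064 -0.311] [0.5426 0.0415 0.3117]
12.0 [-0.    -0.16  -0.613] [0.5472 0.0426 0.3268]
18.0 [-0.    -0.287 -0.904] [0.5533 0.0441 0.3414]
24.0 [-1.00e-03 -4.44e-01 -1.18e+00] [0.5609 0.0459 0.3552]
30.0 [-1.000e-03 -6.290e-01 -1.438e+00] [0.5698 0.048  0.3682]
35.0 [-1.000e-03 -8.030e-01 -1.637e+00] [0.5782 0.05   0.3782]
40.0 [-1.000e-03 -9.930e-01 -1.821e+00] [0.5874 0.0522 0.3874]
45.0 [-0.002 -1.199 -1.987] [0.5974 0.0546 0.3957]
50.0 [-2.000e-03 -1.419e+00 -2.134e+00] [0.6081 0.0571 0.4032]
51.0 [-2.000e-03 -1.464e+00 -2.161e+00] [0.6103 0.0576 0.4045]
```

Emit:
drive_tool(plan="0 -0.06 -0.31 0 0 0 -1;0 -0.16 -0.61 0 0 0 -1;0 -0.29 -0.9 0 0 0 -1;0 -0.44 -1.18 0 0 0 -1;0 -0.63 -1.44 0 0 0 -1")

```text
t: 14.62
eef_pos: [0.5683, 0.0475, 0.3657]
tool_rot: [0.002, 0.784, -0.621, -0.002]
wrist_force: [2.4, -1.6, -6.5]
opening: 0.0135
finger_force: 20.0
```

Run:
```python
from h import *
s=env.read_state(); print(s["opening"],s["finger_force"],s["wrist_force"]); goto([.5698,.048,.3682],(193.35,)); goto([.6081,.0571,.4032],(193.35,))
```

```text
0.013522955152152943 19.995811879634857 [ 2.40339962 -1.60361311 -6.47138386]
t 14.62 pos [0.5683 0.0475 0.3657] yaw -166.77 -> 193.35 move [-0.004 -0.031 -0.049] [ 0.063  0.009 -0.025]
t 14.62 pos [0.5683 0.0475 0.3657] yaw -166.77 -> 193.35 move [-0.006 -0.814 -0.754] [ 0.063  0.009 -0.025]
```

Emit:
drive_tool(plan="0 -0.17 -0.2 0 0 0 -1;0 -0.36 -0.38 0 0 0 -1;0 -0.57 -0.55 0 0 0 -1;0 -0.79 -0.7 0 0 0 -1;0 -0.79 -0.7 0 0 0 -1")

```text
t: 15.25
eef_pos: [0.6059, 0.0565, 0.4043]
tool_rot: [0.003, 0.784, -0.62, -0.002]
wrist_force: [-11.1, 1.2, 8.5]
opening: 0.0133
finger_force: 20.0
```

Emit:
drive_tool(plan="0 0 0 0 0 0 -1;0 0 0 0 0 0 -1;0 0 0 0 0 0 -1")

```text
t: 15.62
eef_pos: [0.6054, 0.0564, 0.4039]
tool_rot: [0.003, 0.784, -0.62, -0.002]
wrist_force: [-10.8, 1.2, 7.9]
opening: 0.0128
finger_force: 20.0
```

Run:
```python
from h import *
s=env.read_state(); print(s["opening"],s["finger_force"],s["wrist_force"]); goto([.6081,.0571,.4032],(193.35,))
T,s=toolT(); im,d=env.grab_frame("wrist"); W=cloud("wrist",d,T); hsv=cv2.cvtColor(im,cv2.COLOR_RGB2HSV)
cv2.imwrite("pics/w5.png",im[...,::-1])
m=(hsv[...,0]>100)&(hsv[...,0]<125)&(hsv[...,1]>130)&(W[...,2]>.09)&(W[...,2]<.3)
P=W[m]; u=np.array([np.cos(np.radians(13.4)),np.sin(np.radians(13.4))])
A=np.c_[P[:,:2]@u,P[:,:2]@[-u[1],u[0]],np.ones(len(P))]
c=np.linalg.lstsq(A,P[:,2],rcond=None)[0]; r=abs(A@c-P[:,2])<.005
c=np.linalg.lstsq(A[r],P[r,2],rcond=None)[0]; print(m.sum(),r.mean(),c,"lid angle",np.degrees(np.arctan(-c[0])))
```

```text
0.012795233705786632 20.006430745124817 [-10.78117926   1.17436133   7.85025975]
t 15.62 pos [0.6054 0.0564 0.4039] yaw -166.7 -> 193.35 move [-0.002 -0.056  0.014] [ 0.083 -0.003 -0.01 ]
12719 0.977042220300338 [-1.08902912  0.03022407  0.86065689] lid angle 47.44032405714828
```

View pics/w5.png

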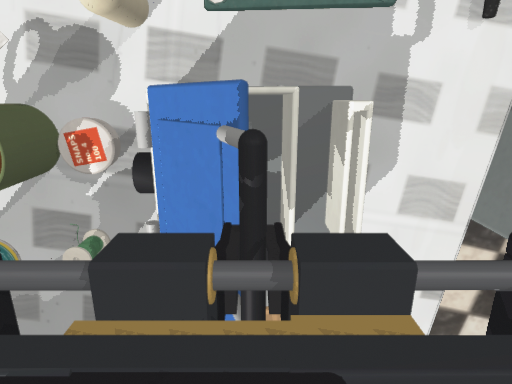

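The bar at column 253 is in the fingers and the lid is raised. Two measures put it at 47-49°, so I'll nudge up about 2°, mostly vertically to relax the radial push.

Emit:
drive_tool(plan="0 -0.04 -0.06 0 0 0 -1;0 -0.06 -0.1 0 0 0 -1;0 -0.06 -0.1 0 0 0 -1;0 -0.06 -0.1 0 0 0 -1")

```text
t: 16.18
eef_pos: [0.6095, 0.0573, 0.4073]
tool_rot: [0.002, 0.784, -0.621, -0.001]
wrist_force: [-6.3, -0.4, 1.1]
opening: 0.0135
finger_force: 20.0
```

Run:
```python
from h import *
T,s=toolT(); print(s["t"],T[:3,3],s["opening"],s["finger_force"],s["wrist_force"],abs(s["qvel"]).max())
im,d=env.grab_frame("wrist"); W=cloud("wrist",d,T); hsv=cv2.cvtColor(im,cv2.COLOR_RGB2HSV)
m=(hsv[...,0]>100)&(hsv[...,0]<125)&(hsv[...,1]>130)&(W[...,2]>.09)&(W[...,2]<.3)
P=W[m]; u=np.array([np.cos(np.radians(13.4)),np.sin(np.radians(13.4))])
A=np.c_[P[:,:2]@u,P[:,:2]@[-u[1],u[0]],np.ones(len(P))]
for k in range(3):
    c=np.linalg.lstsq(A,P[:,2],rcond=None)[0]; r=abs(A@c-P[:,2])<.005; A,P=A[r],P[r]
print("lid",np.degrees(np.arctan(-c[0])))
im,d=env.grab_frame("top"); W=cloud("top",d); hsv=cv2.cvtColor(im,cv2.COLOR_RGB2HSV)
m=(hsv[...,0]>18)&(hsv[...,0]<38)&(hsv[...,1]>120)&(np.hypot(W[...,0]-.522,W[...,1]-.333)<.09)&(W[...,2]>.12)
fit(W,m,"screen in stand") if m.sum()>5 else print("screen px",m.sum())
```

```text
16.175 [0.60948488 0.05727782 0.4072793 ] 0.01348353983387785 19.99591201543808 [-6.27288993 -0.42599743  1.1452666 ] 0.002191949524660275
lid 49.584198982512575
screen in stand 115 c [0.5218 0.3331] mean [0.5212 0.3335] wh [0.009  0.1183] ang 16.06 long-axis 106.77 z [0.1354 0.156  0.1649]
```

The lid is at 49.6°, steady and gripped, and the screen is standing in the stand. Handing in.

```bash
python3 -c "
from plant import env
print(env.close_job())"
```

```text
the job is handed in; nothing more can be done
None
```

The job is handed in, with no verdict returned: by my last measurements the screen stands fully down and let go in the stand's slot, and the lid is held open by its bar at about 49.6°.

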